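# Line up two gift boxes in the packing guide

## Robot

A 6-joint arm with a two-finger parallel gripper is mounted at the origin on the work surface. World frame = base frame: x ahead of the robot, y to its left, z up, the work surface at z = 0. Lengths are in m, angles in degrees, forces in N, time in s.
With the tool pointing down it reaches from about 0.25 to 0.725 m from the base axis. Payload 9.7 kg.
Tool frame: the origin (TCP) lies at the very end of the fingers, on their centre line; the grasp point (between the pads) lies 19 mm behind it; z points along the fingers, y is the direction in which the jaws open and shut (so a half turn about z gives the same grasp; the last joint's range is limited). The gripper opens to 85 mm and grips with 20 to 120 N. Pads are 22 mm wide; open, the fingers measure 114 mm over their backs; the gripper's body (76 mm by 85 mm) begins 54 mm behind the grasp point. The pads swing forward as they close: fully open they stand 13 mm farther back than shut.
Start: joints at [70.588, 4.979, 10.078, 95.1, 0, 90], TCP at [0.183, 0.519, 0.231] pointing down, gripper open.
Joint ranges: [-179.16, 179.16], [-48.56, 103.87], [-65.8, 70.77], [-126.05, 130.52], [-82.76, 87.17], [-180, 180]. Speed limits (degrees/s): [127.2, 127.2, 147.25, 180, 180, 180].

## Interface

Orientations are given as [roll, pitch, yaw] about the fixed x, y, z axes, in that order (R = Rz(yaw) Ry(pitch) Rx(roll)).
In Python, from workcell import bot gives the robot as it stands.
- The arm moves only by the shell command python3 -m pendant 'ROWS' [FORCE]. ROWS is JSON, a list that holds one entry, the list of rows, each a list of 7 numbers: the shift along the tool's x, y, z in cm, then the turn, a rotation vector about the tool's x, y, z in rad, then the opening in per cent of the stroke, from 0 (shut) to 100 (fully open). In form: [[[dx, dy, dz, ax, ay, az, gripper], ...]]. A call has 1 to 5 rows; each row shifts and turns the pose as measured when the row begins, along the tool's axes as they then stand; what a row does not reach is not made up. A row lasts 1/12 s, in which the tool goes at most 41.7 mm and 7.16 degrees, less where a joint would pass 70% of its speed; a pose out of reach is approached as far as the arm can. A call with a gripper value outside its range is refused whole. The fingers move at their own pace and stop on an object; FORCE is the grip in N (left out, the last holds). Time passes only in rows, so rows that do not move let the fingers close. It gives the time, the measured TCP pose, the force and the opening at its end, in the units of the state.
- bot.get_obs(): the state, without advancing time (a new reading comes with each control period).
- bot.camera(name): name is "scene" or "top" or "wrist"; returns the picture (480x640x3 uint8, red, green, blue); there is no depth.
- bot.get_calibration(name): a dict with "intrinsics" (3x3 intrinsics, pixels), "D" ([k1, k2, p1, p2, k3] as OpenCV has them; the pictures are not rectified), "pose" (4x4, takes a point from camera to world coordinates); the wrist camera has in their place "T_tool_cam" (4x4, takes a point from camera to tool coordinates, whose origin is the TCP and whose axes are the flange's). Camera axes: x right, y down, z forward; pixel columns grow to the right and rows downward; lengths in m; the calibration is good to about 2 mm. A picture is of the moment at which its call begins: read the wrist's pose just before it. get_calibration takes no time and is no camera call.
- bot.job_done(): hands the job in, once; it reports no verdict.
Trained networks look in the newest picture that a camera, given by its name, has taken for a name from the list of things; names that differ only in an ending like _2 or _b are one class to them, and where a whole thing is asked for, a point or a joint stands for the part that bears it (a point fixed in the world has none). Each returns a list of dicts, best first, with "confidence" (0 to 1); they miss things now and then, are a little off and sometimes report something else, mostly with a low value. They report only what shows in the picture. A call takes as long as a camera call. They do not tell look-alikes from the thing itself.
- bot.masks_of(camera, thing): "pixels" (480x640 bool, what is visible of it) and "extent" ([left, top, right, bottom] in pixels, round what is visible of it).
- bot.mark_of(camera, thing): "uv" ([column, row] in pixels: a listed point, or the origin of a listed thing).
The state is a dict: "time": time; "q": joint angles; "qd": joint speeds; "joint_efforts": joint torques, N m; "ee_pos": TCP position; "tcp_rot": TCP orientation; "wrist_force": force on the tool from outside, world axes, zero at the start; "torque": the same for the moment, N m; "opening": finger opening in m.
Only numpy, scipy, OpenCV 4.12 (cv2) and the standard library are available. Lean on these libraries where they do the work, as an engineer would, in place of code of your own. Each camera call takes 0.05 s, during which the arm holds its last target. There are 200 camera calls.

## Task

Push the red and the gold chocolate gift box along the counter, without lifting or tipping them, until they stand in one row in the packing guide: both with a long side flush against the long aluminium rail, the one nearer the blue end stop (either colour) flush against that stop, and the other pushed up end to end against it with no gap. Leave the foil egg, the jar and the chocolate half-egg where they are, and finish clear of everything.

Things in the scene. Friction and masses are not known exactly. Their poses are not given: they have to be found in the camera images.
- guide: fixed packing guide, an L of two bars 25 mm high, 14 mm thick. Origin: inner corner of the L at counter level; z up. The aluminium rail runs 380 mm from the corner along -y (to the robot's right), inner face at x = 0, facing -x (the robot). The blue end stop runs 110 mm from the corner along -x, inner face at y = 0, facing -y. Turned up to 11 degrees either way
- red_box_mid (a point): closed rigid gift box, red with a gold ribbon cross, 95 mm (its x) by 120 mm (its y) by 45 mm high, about 0.3 kg, loose. The point is its centre, 22.5 mm up; z up. It lies on the robot's side of the rail, its long side within 15 degrees of the rail's direction, either nearer to the blue stop than the gold box or further from it
- gold_box_mid (a point): closed rigid gift box, gold with a red ribbon cross, 95 mm (its x) by 120 mm (its y) by 45 mm high, about 0.3 kg, loose. The point is its centre, 22.5 mm up; z up. It lies on the robot's side of the rail, its long side within 15 degrees of the rail's direction, either nearer to the blue stop than the red box or further from it
- egg_mid (a point): a purple foil-wrapped egg with a gold tie, standing loose on its foot, 68 mm across and 106 mm high, to be left alone; the point is on its axis 50 mm over the counter. It stands to the left of the blue stop, outside the L
- jar_mid (a point): a closed brown jar with a white cap, 62 mm across and 85 mm high, loose, to be left alone; the point is on its axis 42 mm over the counter. It stands to the left of the blue stop, outside the L
- half_egg_mid (a point): a brown half-egg of solid chocolate lying dome up, 90 mm across and 42 mm high, loose, to be left alone; the point is on its axis 20 mm over the counter. It lies to the left of the boxes, on the robot's side of the blue stop
Not all that is in view belongs to the job. What is shaped like the part that bears red_box_mid but turquoise is not meant. What is shaped like the part that bears gold_box_mid but turquoise is not meant.

How it is judged:
By the outcome, as a careful person would: the job done as asked, in the order asked, and still so for the second after the job is handed in, with the robot touching nothing.
It also fails if it takes over 58 s, if anything falls off the work surface, if the arm or the gripper's body presses on something with over 40 N, if the wrist force passes 120 N, or if a joint passes its speed limit or range.

## Working session

There is one attempt and no reset: what is moved stays moved. The work goes in short steps, Python scripts to look and compute and a shell command to move; the robot and the scene stay as the last step left them, time stands still between calls to the robot, and variables do not carry over. Pictures are saved under pics/ and viewed, about 8 in all and at most 12, crops included, and the job is handed in when it is done.

```bash
mkdir -p pics; ls; cat > h.py <<'E'
import numpy as np,cv2
from workcell import bot
def ray(cam,uv,z):
    c=bot.get_calibration(cam);K=np.array(c["intrinsics"]);D=np.array(c["D"]);T=np.array(c["pose"])
    p=cv2.undistortPoints(np.array(uv,float).reshape(-1,1,2),K,D).reshape(-1,2)
    d=np.c_[p,np.ones(len(p))]@T[:3,:3].T;o=T[:3,3]
    return o+d*((z-o[2])/d[:,2])[:,None]
def proj(cam,X):
    c=bot.get_calibration(cam);K=np.array(c["intrinsics"]);D=np.array(c["D"]);T=np.linalg.inv(np.array(c["pose"]))
    r,_=cv2.Rodrigues(T[:3,:3]);return cv2.projectPoints(np.array(X,float).reshape(-1,1,3),r,T[:3,3],K,D)[0].reshape(-1,2)
def save(cam,name):
    im=bot.camera(cam);cv2.imwrite(f"pics/{name}.png",im[:,:,::-1]);return im
E
python3 - <<'E'
from h import *
np.set_printoptions(precision=3,suppress=True)
a=save("top","top0");b=save("scene","scene0")
cv2.imwrite("pics/both.png",cv2.resize(np.hstack([a,b])[:,:,::-1],(800,300)))
for cam in("top","scene"):
  print(cam,np.array(bot.get_calibration(cam)["pose"])[:3,3])
  for t,z in [("guide",0),("red_box_mid",.0225),("gold_box_mid",.0225),("egg_mid",.05),("jar_mid",.042),("half_egg_mid",.02)]:
    for m in bot.mark_of(cam,t)[:3]: print(t,m["confidence"],m["uv"],ray(cam,m["uv"],z)[0])
print(bot.get_obs())
E
```

```text
pics
top [ 0.363 -0.024  1.171]
guide 0.56 [274.3, 157.9] [0.671 0.066 0.   ]
red_box_mid 0.77 [519.4, 246.3] [ 0.475 -0.419  0.022]
red_box_mid 0.75 [425.2, 215.1] [ 0.542 -0.231  0.022]
red_box_mid 0.63 [378.1, 314.5] [ 0.35  -0.131  0.022]
gold_box_mid 0.92 [333.9, 213.9] [ 0.548 -0.051  0.022]
gold_box_mid 0.91 [472.9, 344.9] [ 0.284 -0.316  0.022]
egg_mid 0.67 [165.9, 198.7] [0.584 0.276 0.05 ]
egg_mid 0.48 [334.2, 215.8] [ 0.54  -0.051  0.05 ]
jar_mid 0.66 [216.8, 169.3] [0.64  0.176 0.042]
half_egg_mid 0.75 [231.3, 268.1] [0.447 0.152 0.02 ]
scene [ 1.435 -0.375  0.796]
guide 0.68 [386.2, 298.9] [ 0.666  0.069 -0.   ]
red_box_mid 0.9 [227.8, 290.2] [ 0.537 -0.239  0.023]
red_box_mid 0.9 [137.4, 295.9] [ 0.483 -0.42   0.023]
red_box_mid 0.57 [249.4, 234.0] [ 0.357 -0.141  0.022]
gold_box_mid 0.84 [311.2, 273.6] [ 0.553 -0.057  0.022]
egg_mid 0.92 [451.3, 237.2] [0.585 0.274 0.05 ]
jar_mid 0.74 [431.4, 262.6] [0.64  0.189 0.042]
half_egg_mid 0.89 [376.5, 229.0] [0.452 0.151 0.02 ]
{'time': 0.7, 'q': array([70.588,  4.976, 10.079, 95.099,  0.   , 90.001]), 'qd': array([-0.04 , -0.024,  0.033,  0.039, -0.038,  0.021]), 'joint_efforts': array([  0.001, -51.996,  46.479,   0.001,  -0.   ,   0.   ]), 'ee_pos': array([0.183, 0.519, 0.231]), 'tcp_rot': array([179.996,  -0.   , 160.587]), 'wrist_force': array([-0.297,  0.391,  0.5  ]), 'torque': array([-0.019,  0.028, -0.047]), 'opening': 0.08530027363514368}
```

View pics/top0.png

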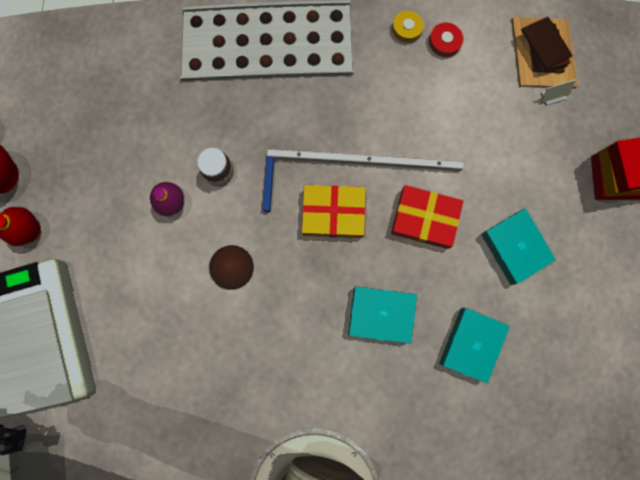

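View pics/scene0.png

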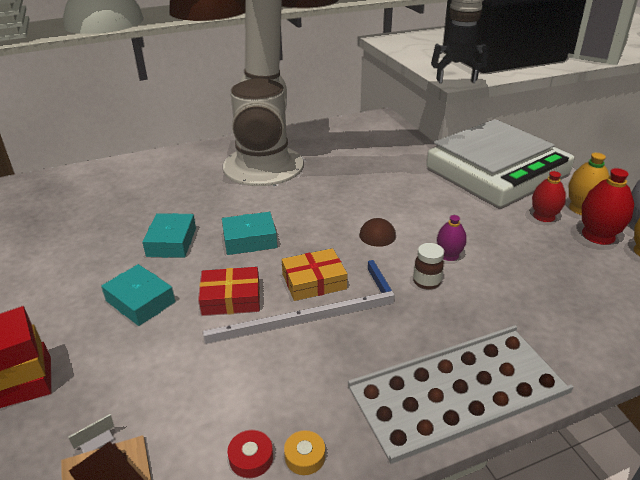

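Top view candidates: gold box (334,212), red box (427,215). Look-alikes: turquoise at (383,315), (475,345) and (519,246), plus the red/gold stack at (620,168). I choose the two ribboned boxes beside the rail. The rail runs (268,155)–(462,165) and the blue stop (270,155)–(266,212). Next I fit poses using both cameras.

```bash
cat >> h.py <<'E'
from scipy.optimize import minimize
def cmask(im,seed,lo,hi):
    h=cv2.cvtColor(im,cv2.COLOR_RGB2HSV);hh=h[:,:,0].astype(int)
    m=((hh<=35)|(hh>=168))&(h[:,:,1]>150)&(h[:,:,2]>40)
    n,l=cv2.connectedComponents(m.astype(np.uint8));k=np.bincount(l[m][np.hypot(*(np.argwhere(m)[:,::-1]-seed).T)<12]).argmax()
    return l==k
def boxpts(x,y,t,ext,z):
    c,s=np.cos(t),np.sin(t);return [[x+c*a-s*b,y+s*a+c*b,h] for a in ext[:2] for b in ext[2:] for h in (0,z)]
BOX=[[(-.0475,.0475,-.06,.06),.045]]
GUIDE=[[(0,.014,-.38,.014),.025],[(-.11,0.014,0,.014),.025]]
def fit(masks,parts,x0):
    S=4
    def cost(p):
        J=0
        for cam,m in masks.items():
            r=np.zeros((480*S,640*S),np.uint8)
            for e,z in parts:
                uv=proj(cam,boxpts(p[0],p[1],np.radians(p[2]),e,z));hu=cv2.convexHull(uv.astype(np.float32))
                cv2.fillConvexPoly(r,np.round(((hu+.5)*S-.5)*16).astype(np.int32),1,shift=4)
            r=cv2.resize(r.astype(np.float32),(640,480),interpolation=cv2.INTER_AREA)
            J+=np.abs(r-m).sum()/m.sum()
        return J/len(masks)
    x0=np.array(x0,float);sim=np.vstack([x0]+[x0+d for d in np.diag([.008,.008,5])])
    r=minimize(cost,x0,method="Nelder-Mead",options=dict(initial_simplex=sim,xatol=1e-4,fatol=1e-5,maxiter=120));return r.x,r.fun
def boxes(g,r,gt=-3,rt=-8,cams=("top","scene"),**kw):
    ims={c:bot.camera(c) for c in cams}
    for n,p,t in(("gold",g,gt),("red",r,rt)):
        for cs in [(c,) for c in cams]+[cams]:
            print(n,cs,*fit({c:cmask(ims[c],proj(c,[[*p,.03]])[0],0,0) for c in cs},BOX,[*p,t]))
    return ims
E
python3 - <<'E'
from h import *
np.set_printoptions(precision=4,suppress=True)
ims=boxes((.548,-.053),(.54,-.235))
G={c:bot.masks_of(c,"guide")[0]["pixels"] for c in ims}
out=[]
for cs in(("top",),("scene",),("top","scene")):
    p,f=fit({c:G[c] for c in cs},GUIDE,[.668,.067,-3]);print("guide",cs,p,f)
im=ims["top"].copy()
for e,z in GUIDE:
    cv2.polylines(im,[cv2.convexHull(proj("top",boxpts(p[0],p[1],np.radians(p[2]),e,z)).astype(np.float32)).astype(np.int32)],True,(0,255,0))
m=G["top"];im[m]=im[m]//2+np.array([100,0,100],np.uint8)
cv2.imwrite("pics/crop1.png",cv2.resize(im[130:270,150:560,::-1],None,fx=1.9,fy=1.9,interpolation=cv2.INTER_CUBIC))
E
```

```text
gold ('top',) [ 0.5543 -0.0502 -3.0788] 0.04022297080526147
gold ('scene',) [ 0.5533 -0.0521 -5.5926] 0.05768250407830343
gold ('top', 'scene') [ 0.5534 -0.0507 -3.8902] 0.05288675223907625
red ('top',) [  0.5375  -0.2342 -15.4687] 0.06771170006464124
red ('scene',) [  0.5372  -0.2348 -14.2176] 0.0632304246201792
red ('top', 'scene') [  0.5378  -0.2345 -14.7112] 0.06632964571462818
guide ('top',) [ 0.669   0.0665 -5.1298] 0.17455762792922047
guide ('scene',) [ 0.6693  0.0641 -5.0366] 0.12190193965517242
guide ('top', 'scene') [ 0.6694  0.0656 -5.1687] 0.15554669913854946
```

View pics/crop1.png

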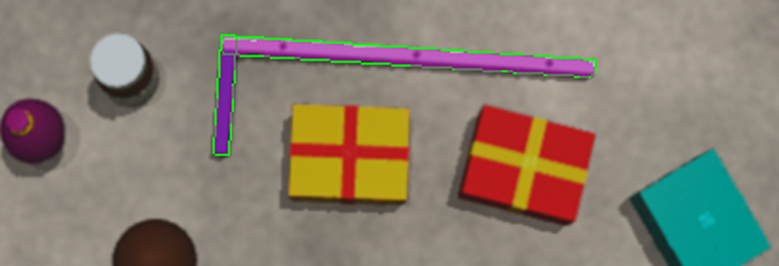

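Both cameras agree: guide corner at (0.669, 0.066), turned -5.1°. The crop confirms the gold and red ribboned boxes; the jar, egg and half-egg are off to the left. First I turn the tool so its x points along guide +x.

```bash
python3 -m pendant '[[[0,0,0,0,0,0.12,100],[0,0,0,0,0,0.12,100],[0,0,0,0,0,0.12,100],[0,0,0,0,0,0.12,100],[0,0,0,0,0,0.12,100]]]'
python3 -m pendant '[[[0,0,0,0,0,0.12,100],[0,0,0,0,0,0.12,100],[0,0,0,0,0,0.12,100],[0,0,0,0,0,0.12,100],[0,0,0,0,0,0.12,100]]]'
python3 -m pendant '[[[0,0,0,0,0,0.12,100],[0,0,0,0,0,0.12,100],[0,0,0,0,0,0.12,100],[0,0,0,0,0,0.12,100],[0,0,0,0,0,0.12,100]]]'
python3 -m pendant '[[[0,0,0,0,0,0.12,100],[0,0,0,0,0,0.12,100],[0,0,0,0,0,0.12,100],[0,0,0,0,0,0.12,100],[0,0,0,0,0,0.12,100]]]'
```

```text
time: 1.32
ee_pos: [0.1828, 0.5187, 0.2313]
tcp_rot: [180.0, -0.0, 125.1]
wrist_force: [0.9, -1.0, 0.3]
opening: 0.0855
time: 1.73
ee_pos: [0.1828, 0.5187, 0.2313]
tcp_rot: [180.0, -0.0, 89.3]
wrist_force: [0.1, 0.0, -0.2]
opening: 0.0854
time: 2.15
ee_pos: [0.2472, 0.4877, 0.2312]
tcp_rot: [-176.6, 0.3, 61.5]
wrist_force: [0.2, 0.5, 0.1]
opening: 0.0855
time: 2.57
ee_pos: [0.3708, 0.3807, 0.2313]
tcp_rot: [-170.1, 4.1, 40.5]
wrist_force: [0.3, 0.1, 0.3]
opening: 0.0856
```

```bash
python3 -c "
from h import *
o=bot.get_obs();print(o['q'],o['ee_pos'],o['tcp_rot'])"
```

```text
[ 40.47190754   6.22477629  10.83008125  98.7391468    9.88323486
 179.94163405] [0.37077521 0.38066171 0.23129708] [-170.11261444    4.12382178   40.52955657]
```

The joint-6 limit blocks yaw -5°, so I'll use the equivalent half-turn, yaw 174.9°, where the tool's +x is guide -x and its +y is guide +y.

```bash
python3 -c "
from h import *
from scipy.spatial.transform import Rotation as R
o=bot.get_obs();A=R.from_euler('xyz',o['tcp_rot'],degrees=True);B=R.from_euler('xyz',[180,0,174.9],degrees=True)
v=(A.inv()*B).as_rotvec();print(v,np.linalg.norm(v)/.12, v/20)"
```

```text
[-0.16938892 -0.16696442 -2.34302921] 19.62558493991417 [-0.00846945 -0.00834822 -0.11715146]
```

```bash
for i in 1; do
python3 -m pendant '[[[0,0,0,-0.0085,-0.0083,-0.117,100],[0,0,0,-0.0085,-0.0083,-0.117,100],[0,0,0,-0.0085,-0.0083,-0.117,100],[0,0,0,-0.0085,-0.0083,-0.117,100],[0,0,0,-0.0085,-0.0083,-0.117,100]]]'
python3 -m pendant '[[[0,0,0,-0.0085,-0.0083,-0.117,100],[0,0,0,-0.0085,-0.0083,-0.117,100],[0,0,0,-0.0085,-0.0083,-0.117,100],[0,0,0,-0.0085,-0.0083,-0.117,100],[0,0,0,-0.0085,-0.0083,-0.117,100]]]'
python3 -m pendant '[[[0,0,0,-0.0085,-0.0083,-0.117,100],[0,0,0,-0.0085,-0.0083,-0.117,100],[0,0,0,-0.0085,-0.0083,-0.117,100],[0,0,0,-0.0085,-0.0083,-0.117,100],[0,0,0,-0.0085,-0.0083,-0.117,100]]]'
python3 -m pendant '[[[0,0,0,-0.0085,-0.0083,-0.117,100],[0,0,0,-0.0085,-0.0083,-0.117,100],[0,0,0,-0.0085,-0.0083,-0.117,100],[0,0,0,-0.0085,-0.0083,-0.117,100],[0,0,0,-0.0085,-0.0083,-0.117,100]]]'
done
cat >> h.py <<'E'
from scipy.spatial.transform import Rotation as R
T0=np.radians(-5.1);C0=np.array([.669,.0655])
def L2W(l): c,s=np.cos(T0),np.sin(T0);return C0+np.array([[c,-s],[s,c]])@np.array(l)
def W2L(w): c,s=np.cos(T0),np.sin(T0);return np.array([[c,s],[-s,c]])@(np.array(w)[:2]-C0)
def go(l,z,yaw):
    "tool-frame shift cm and rotvec from the present pose to guide-frame xy, z, yaw"
    o=bot.get_obs();A=R.from_euler('xyz',o['tcp_rot'],degrees=True)
    d=A.inv().apply(np.r_[L2W(l),z]-o['ee_pos'])*100;v=(A.inv()*R.from_euler('xyz',[180,0,yaw],degrees=True)).as_rotvec()
    print('t',round(o['time'],2),'local now',np.round(W2L(o['ee_pos'])*1000,1),'d',d.round(2),'rv',v.round(4))
E
python3 -c "
from h import *
go([-.195,-.126],.23,174.9)"
```

```text
time: 2.98
ee_pos: [0.3778, 0.3732, 0.2307]
tcp_rot: [-171.1, 0.9, 74.1]
wrist_force: [0.2, 0.3, 0.6]
opening: 0.0853
time: 3.4
ee_pos: [0.3786, 0.373, 0.2302]
tcp_rot: [-173.8, -1.2, 109.3]
wrist_force: [0.8, 0.0, 0.4]
opening: 0.0854
time: 3.82
ee_pos: [0.3787, 0.3733, 0.2299]
tcp_rot: [-177.2, -1.5, 144.7]
wrist_force: [0.7, -0.0, 0.2]
opening: 0.0856
time: 4.23
ee_pos: [0.3786, 0.3736, 0.2299]
tcp_rot: [179.8, 0.3, -180.0]
wrist_force: [0.6, -0.4, -0.0]
opening: 0.0851
t 4.23 local now [-316.6  281.1] d [ -8.47 -41.64  -0.13] rv [0.0042 0.0053 0.0896]
```

```bash
python3 -m pendant '[[[0,0,0,0.004,0.005,0.09,100],[-1.11,-3.7,0,0,0,0,100],[-1.11,-3.7,0,0,0,0,100],[-1.11,-3.7,0,0,0,0,100],[-1.11,-3.7,0,0,0,0,100]]]'
python3 -m pendant '[[[-1.11,-3.7,0,0,0,0,100],[-1.11,-3.7,0,0,0,0,100],[-1.11,-3.7,0,0,0,0,100],[-1.11,-3.7,0,0,0,0,100],[-1.11,-3.7,0,0,0,0,100]]]'
python3 -c "
from h import *
go([-.195,-.126],.006,174.9)"
```

```text
time: 4.65
ee_pos: [0.4104, 0.2237, 0.2282]
tcp_rot: [179.9, -0.0, 176.0]
wrist_force: [1.6, 0.3, 0.5]
opening: 0.0852
time: 5.07
ee_pos: [0.4527, 0.0266, 0.2288]
tcp_rot: [179.9, 0.2, 176.2]
wrist_force: [-0.5, 0.8, 0.1]
opening: 0.0854
t 5.07 local now [-212.  -58.] d [-1.49 -6.89 22.27] rv [0.0023 0.0026 0.0219]
```

```bash
python3 -m pendant '[[[-0.7,-3.4,0,0.002,0.002,0.02,100],[-0.7,-3.4,0,0,0,0,100],[0,0,4,0,0,0,100],[0,0,4,0,0,0,100],[0,0,4,0,0,0,100]]]'
python3 -m pendant '[[[0,0,3.5,0,0,0,100],[0,0,0,0,0,0,100]]]'
python3 -c "
from h import *
go([-.195,-.126],.006,174.9)"
```

```text
time: 5.48
ee_pos: [0.4675, -0.0554, 0.1148]
tcp_rot: [-179.9, 1.1, 174.3]
wrist_force: [0.1, 0.7, 0.8]
opening: 0.0855
time: 5.65
ee_pos: [0.4643, -0.0561, 0.0715]
tcp_rot: [-179.9, 0.6, 174.2]
wrist_force: [-0.4, 0.6, -1.6]
opening: 0.0852
t 5.65 local now [-193.1 -139.3] d [0.28 1.34 6.54] rv [-0.0016  0.0107 -0.0122]
```

```bash
python3 -m pendant '[[[0.3,1.3,2.2,-0.0016,0.01,0.0122,100],[0,0,2.2,0,0,0,100],[0,0,2.0,0,0,0,100],[0,0,0,0,0,0,100]]]'
python3 - <<'E'
from h import *
go([-.18,-.126],.006,174.9)
a=save("wrist","w1"); b=save("scene","s1")
cv2.imwrite("pics/v4.png",np.hstack([cv2.resize(a,(400,300)),cv2.resize(b[180:400,160:460],(400,300))])[:,:,::-1])
E
```

```text
time: 5.98
ee_pos: [0.4642, -0.0425, 0.0105]
tcp_rot: [180.0, 0.2, 173.4]
wrist_force: [-1.0, 0.2, 0.2]
opening: 0.0854
t 5.98 local now [-194.4 -125.8] d [-1.44  0.01  0.46] rv [ 0.0003  0.0031 -0.0254]
```

View pics/v4.png

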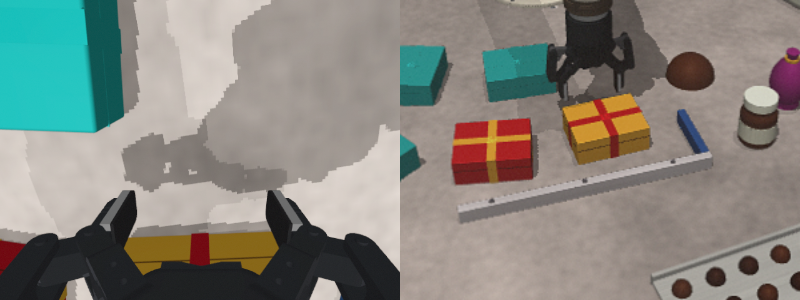

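The fingers are down behind the gold box, clear of the turquoise one and spanning the gold box's long side. Now I push it toward the rail.

```bash
python3 -m pendant '[[[-0.8,0,0.4,0,0.003,-0.0254,100],[-1,0,0,0,0,0,100],[-1,0,0,0,0,0,100],[-1,0,0,0,0,0,100],[-1,0,0,0,0,0,100]]]'
python3 -m pendant '[[[-1,0,0,0,0,0,100],[-1,0,0,0,0,0,100],[-1,0,0,0,0,0,100],[0,0,0,0,0,0,100]]]'
python3 - <<'E'
from h import *
np.set_printoptions(precision=4,suppress=True)
go([-.106,-.126],.006,174.9)
E
```

```text
time: 6.5
ee_pos: [0.5199, -0.0478, 0.0237]
tcp_rot: [180.0, 0.9, 175.0]
wrist_force: [-2.1, -0.2, -1.2]
opening: 0.0853
time: 6.83
ee_pos: [0.5563, -0.0512, 0.0353]
tcp_rot: [-180.0, 1.5, 175.0]
wrist_force: [-0.3, -0.1, 0.3]
opening: 0.0852
t 6.83 local now [-101.9 -126.2] d [0.49 0.02 2.92] rv [-0.      0.026   0.0018]
```

```bash
python3 - <<'E'
from h import *
np.set_printoptions(precision=4,suppress=True)
b=save("scene","s2");a=save("top","t2");print(bot.get_obs()['q'])
cv2.imwrite("pics/v5.png",np.hstack([cv2.resize(a[130:270,240:480],(400,300)),cv2.resize(b[180:400,160:460],(400,300))])[:,:,::-1])
E
```

```text
[ -5.257    5.3486 -11.3275  71.8867   0.0049  -0.2536]
```

View pics/v5.png

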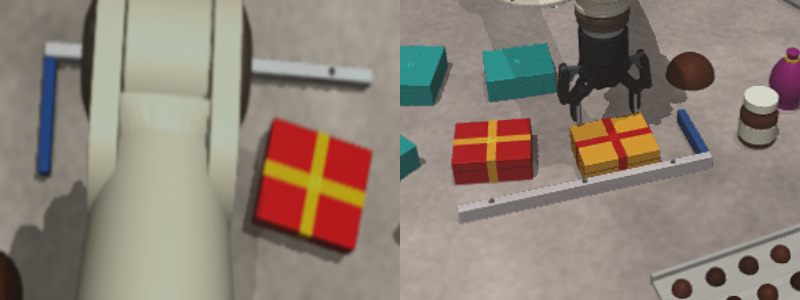

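The gold box moved most of the way, but the tool rose during the push (TCP z now 35 mm). I'll raise, back off, go down again and finish the push with the height corrected.

```bash
python3 -m pendant '[[[0,0,-2,0,0,0,100],[2,0,0,0,0.026,0,100],[2,0,0,0,0,0,100],[0,0,0,0,0,0,100]]]'
python3 - <<'E'
from h import *
np.set_printoptions(precision=4,suppress=True)
go([-.14,-.126],.006,174.9)
a=bot.camera("scene")
print(fit({"scene":cmask(a,proj("scene",[[*L2W([-.06,-.126]),.03]])[0],0,0)},BOX,[*L2W([-.06,-.126]),-5]), L2W([-.0475,-.126]))
E
```

```text
time: 7.27
ee_pos: [0.5124, -0.0474, 0.0586]
tcp_rot: [-180.0, -0.0, 175.0]
wrist_force: [-0.2, 0.6, 0.6]
opening: 0.0856
t 7.27 local now [-145.9 -126.4] d [-0.59  0.03  5.26] rv [-0.0001 -0.0002  0.0017]
(array([ 0.5927, -0.0545, -6.0803]), np.float64(0.20352494577006508)) [ 0.6105 -0.0558]
```

```bash
python3 -m pendant '[[[0,0,2.6,0,0,0,100],[0,0,2.6,0,0,0,100],[0,0,0,0,0,0,100],[-0.7,0,0.2,0,0.003,0,100],[-0.7,0,0.2,0,0.003,0,100]]]'
python3 -c "
from h import *
go([-.106,-.126],.006,174.9)"
```

```text
time: 7.73
ee_pos: [0.5307, -0.049, 0.0068]
tcp_rot: [-180.0, 0.2, 175.0]
wrist_force: [0.1, 0.6, 1.0]
opening: 0.0855
t 7.73 local now [-127.6 -126.4] d [-2.16  0.04  0.08] rv [-0.0001  0.0033  0.0017]
```

```bash
python3 -m pendant '[[[-0.6,0,0.25,0,0.003,0,100],[-0.6,0,0.2,0,0.003,0,100],[-0.3,0,0.1,0,0.002,0,100],[0,0,0,0,0,0,100]]]'
python3 -c "
from h import *
go([-.106,-.126],.006,174.9)"
```

```text
time: 8.07
ee_pos: [0.5509, -0.0508, 0.0038]
tcp_rot: [-180.0, -0.2, 175.0]
wrist_force: [-2.1, 0.2, -0.6]
opening: 0.0853
t 8.07 local now [-107.3 -126.3] d [-0.13  0.03 -0.22] rv [-0.0001 -0.0026  0.0017]
```

```bash
python3 -m pendant '[[[-0.3,0,-0.1,0,0,0,100],[0,0,0,0,0,0,100]]]'
python3 -m pendant '[[[-0.2,0,0,0,0,0,100],[0,0,0,0,0,0,100]]]'
python3 -m pendant '[[[-0.2,0,0,0,0,0,100],[0,0,0,0,0,0,100]]]'
python3 -c "
from h import *
go([-.106,-.126],.006,174.9)"
```

```text
time: 8.23
ee_pos: [0.5518, -0.0508, 0.0039]
tcp_rot: [180.0, -0.5, 175.0]
wrist_force: [0.3, 0.1, 0.6]
opening: 0.0854
time: 8.4
ee_pos: [0.5517, -0.0508, 0.004]
tcp_rot: [180.0, -0.8, 175.0]
wrist_force: [-0.7, -0.1, -0.6]
opening: 0.0854
time: 8.57
ee_pos: [0.5516, -0.0508, 0.0042]
tcp_rot: [180.0, -1.0, 175.0]
wrist_force: [0.3, 0.3, 0.6]
opening: 0.0852
t 8.57 local now [-106.6 -126.3] d [-0.06  0.03 -0.18] rv [ 0.0002 -0.0182  0.0012]
```

```bash
python3 -m pendant '[[[-0.6,0,-0.1,0,-0.018,0,100],[0,0,0,0,0,0,100]]]'
python3 -m pendant '[[[-0.6,0,0,0,0,0,100],[0,0,0,0,0,0,100]]]'
python3 -c "
from h import *
go([-.106,-.126],.006,174.9)"
```

```text
time: 8.73
ee_pos: [0.5508, -0.0507, 0.0038]
tcp_rot: [180.0, -0.8, 175.0]
wrist_force: [0.0, 0.3, -0.5]
opening: 0.0849
time: 8.9
ee_pos: [0.5507, -0.0507, 0.0038]
tcp_rot: [180.0, -1.5, 175.0]
wrist_force: [0.7, 0.7, -0.1]
opening: 0.0852
t 8.9 local now [-107.5 -126.2] d [-0.15  0.02 -0.23] rv [ 0.0001 -0.0259  0.001 ]
```

```bash
python3 - <<'E'
from h import *
np.set_printoptions(precision=3,suppress=True)
o=bot.get_obs()
for k in('q','qd','joint_efforts','wrist_force','torque'):print(k,o[k])
b=save("scene","s3");a=bot.camera("wrist")
cv2.imwrite("pics/v6.png",np.hstack([cv2.resize(a,(400,300)),cv2.resize(b[200:350,240:440],(400,300),interpolation=cv2.INTER_CUBIC)])[:,:,::-1])
E
```

```text
q [ -5.259   8.755 -11.102  71.63    0.001  -0.218]
qd [ 0.06  -1.35  -1.432  1.535  0.016  0.027]
joint_efforts [ -0.005 -54.517  44.422   1.677  -0.003   0.007]
wrist_force [ 0.721  0.67  -0.064]
torque [ 0.054 -0.09  -0.013]
```

View pics/v6.png

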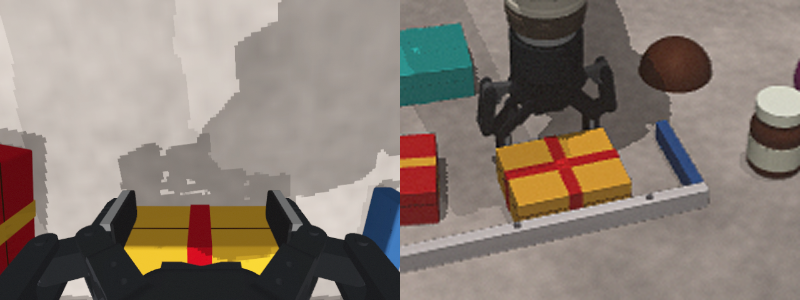

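```bash
python3 - <<'E'
from h import *
np.set_printoptions(precision=4,suppress=True)
a=bot.camera("scene");s=proj("scene",[[*L2W([-.05,-.126]),.03]])[0]
print(fit({"scene":cmask(a,s,0,0)},BOX,[*L2W([-.06,-.126]),-5]), L2W([-.0475,-.126]))
E
python3 -m pendant '[[[-0.4,0,0,0,-0.026,0,100],[-0.4,0,0.1,0,0,0,100],[-0.4,0,0.1,0,0,0,100]]]'
python3 -c "
from h import *
go([-.106,-.126],.006,174.9)"
```

```text
(array([ 0.5895, -0.0541, -7.2978]), np.float64(0.2463532315978456)) [ 0.6105 -0.0558]
time: 9.3
ee_pos: [0.5518, -0.0508, 0.0018]
tcp_rot: [180.0, -1.1, 175.0]
wrist_force: [-30.5, 3.1, 18.1]
opening: 0.0856
t 9.3 local now [-106.4 -126.3] d [-0.03  0.03 -0.42] rv [ 0.0001 -0.0199  0.0009]
```

Contact (about 30 N) exactly where the rail should stop the box. Back off, lift, move over behind the red box.

```bash
python3 -m pendant '[[[1,0,0,0,-0.02,0,100],[2,0,-1,0,0,0,100],[2,0,-3,0,0,0,100],[1.5,-2,-3,0,0,0,100],[1.5,-4,0,0,0,0,100]]]'
python3 -m pendant '[[[0,-4,0,0,0,0,100],[0,-4,0,0,0,0,100],[0,-3,0,0,0,0,100],[0,0,0,0,0,0,100]]]'
python3 - <<'E'
from h import *
np.set_printoptions(precision=4,suppress=True)
go([-.195,-.31],.006,174.9)
b=bot.camera("scene");s=proj("scene",[[*L2W([-.05,-.126]),.03]])[0];m=cmask(b,s,0,0);print(m.sum())
p,f=fit({"scene":m},BOX,[*L2W([-.05,-.126]),-5]);print(p,f,L2W([-.0475,-.126]))
a=bot.camera("top")
b[m]=b[m]//2+np.array([0,100,0],np.uint8)
cv2.polylines(b,[cv2.convexHull(proj("scene",boxpts(p[0],p[1],np.radians(p[2]),*BOX[0])).astype(np.float32)).astype(np.int32)],True,(255,0,255))
cv2.imwrite("pics/v7.png",np.hstack([cv2.resize(a[130:280,250:450],(400,300)),cv2.resize(b[200:350,240:440],(400,300),interpolation=cv2.INTER_CUBIC)])[:,:,::-1])
E
```

```text
time: 9.72
ee_pos: [0.4673, -0.1008, 0.0731]
tcp_rot: [180.0, 0.2, 175.3]
wrist_force: [1.7, -1.7, 1.1]
opening: 0.0858
time: 10.05
ee_pos: [0.4596, -0.2198, 0.0791]
tcp_rot: [-179.7, 1.0, 175.4]
wrist_force: [0.3, -1.1, 0.2]
opening: 0.0851
t 10.05 local now [-183.2 -302.8] d [ 1.32 -0.67  7.29] rv [-0.0059  0.0182  0.0083]
2218
[ 0.5891 -0.0538 -8.0216] 0.2518597835888188 [ 0.6105 -0.0558]
```

View pics/v7.png

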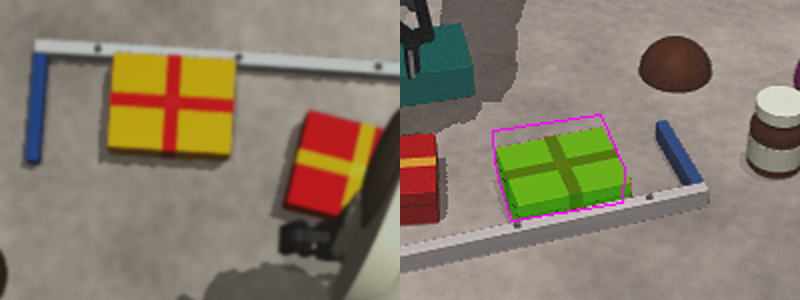

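Gold is flush along the rail in the top view; the scene fit is off only because the rail hides the box's lower edge. Now the red box, the same way.

```bash
python3 -m pendant '[[[1.3,-0.6,1.8,-0.006,0.018,0.008,100],[0,0,2.2,0,0,0,100],[0,0,2.2,0,0,0,100],[0,0,1,0,0,0,100],[0,0,0,0,0,0,100]]]'
python3 -c "
from h import *
go([-.106,-.31],.006,174.9)"
```

```text
time: 10.57
ee_pos: [0.4499, -0.2185, 0.006]
tcp_rot: [179.9, 0.3, 175.2]
wrist_force: [-1.3, 0.1, -0.3]
opening: 0.0854
t 10.57 local now [-193.  -302.4] d [-8.7  -0.81  0.04] rv [0.0009 0.005  0.0047]
```

```bash
python3 -m pendant '[[[-0.7,-0.8,0.1,0,0.005,0.004,100],[-0.7,0,0.25,0,0.003,0,100],[-0.7,0,0.25,0,0.003,0,100],[-0.7,0,0.25,0,0.003,0,100],[-0.7,0,0.25,0,0.003,0,100]]]'
python3 -c "
from h import *
go([-.106,-.31],.006,174.9)"
```

```text
time: 10.98
ee_pos: [0.4877, -0.227, -0.0025]
tcp_rot: [180.0, -0.6, 175.1]
wrist_force: [-1.7, -0.9, 1.0]
opening: 0.0854
t 10.98 local now [-154.5 -307.4] d [-4.84 -0.28 -0.9 ] rv [ 0.0001 -0.0104  0.0042]
```

```bash
python3 -m pendant '[[[-0.7,0,-0.7,0,-0.01,0.004,100],[-0.7,0,0.1,0,0.002,0,100],[-0.7,0,0.15,0,0.002,0,100],[-0.7,0,0.15,0,0.002,0,100]]]'
python3 -c "
from h import *
go([-.106,-.31],.006,174.9)"
```

```text
time: 11.32
ee_pos: [0.5194, -0.2289, 0.0015]
tcp_rot: [180.0, -0.3, 175.0]
wrist_force: [-1.7, 0.3, 1.2]
opening: 0.0856
t 11.32 local now [-122.9 -306.5] d [-1.69 -0.35 -0.46] rv [ 0.0001 -0.0056  0.001 ]
```

```bash
python3 -m pendant '[[[-0.6,0,-0.3,0,-0.005,0,100],[-0.5,0,0.1,0,0,0,100],[-0.4,0,0.1,0,0,0,100]]]'
python3 -m pendant '[[[-0.4,0,0,0,-0.005,0,100],[-0.4,0,0.1,0,0,0,100]]]'
python3 -c "
from h import *
go([-.106,-.31],.006,174.9)"
```

```text
time: 11.57
ee_pos: [0.5366, -0.2303, 0.0023]
tcp_rot: [180.0, -0.0, 175.0]
wrist_force: [-3.7, 0.1, 2.2]
opening: 0.0856
time: 11.73
ee_pos: [0.5362, -0.2301, 0.0009]
tcp_rot: [180.0, -0.8, 174.9]
wrist_force: [-29.3, 4.1, 18.0]
opening: 0.0854
t 11.73 local now [-106.  -306.2] d [ 0.01 -0.38 -0.51] rv [ 0.0007 -0.0141 -0.0001]
```

Red reached the rail at the same TCP offset (-106 mm) as gold. Next, retreat, lift and turn 90° to push from red's right end.

```bash
python3 -m pendant '[[[1,0,0,0,-0.014,0,100],[2,0,-1,0,0,0,100],[1,0,-3.5,0,0,0,100],[0,0,-3.5,0,0,0.12,50],[0,0,-2,0,0,0.12,50]]]'
python3 -m pendant '[[[0,0,0,0,0,0.12,50],[0,0,0,0,0,0.12,50],[0,0,0,0,0,0.12,50],[0,0,0,0,0,0.12,50],[0,0,0,0,0,0.12,50]]]'
python3 -m pendant '[[[0,0,0,0,0,0.12,50],[0,0,0,0,0,0.12,50],[0,0,0,0,0,0.12,50],[0,0,0,0,0,0.12,50],[0,0,0,0,0,0.12,50]]]'
python3 - <<'E'
from h import *
go([-.0475,-.415],.006,84.9)
E
```

```text
time: 12.15
ee_pos: [0.4907, -0.2248, 0.097]
tcp_rot: [179.9, -0.9, 160.9]
wrist_force: [1.2, 0.1, 0.9]
opening: 0.0639
time: 12.57
ee_pos: [0.4949, -0.2267, 0.1052]
tcp_rot: [180.0, -0.1, 125.1]
wrist_force: [0.3, 0.2, 1.3]
opening: 0.0426
time: 12.98
ee_pos: [0.4967, -0.2272, 0.1056]
tcp_rot: [179.9, -0.1, 89.3]
wrist_force: [-0.1, 0.3, -0.9]
opening: 0.0429
t 12.98 local now [-145.6 -306.9] d [-11.54   8.93   9.96] rv [ 0.0021 -0.0015  0.0765]
```

```bash
python3 -m pendant '[[[0,0,0,0.002,-0.002,0.0765,50],[-2.8,2.4,0,0,0,0,50],[-2.8,2.4,0,0,0,0,50],[-2.8,2.4,0,0,0,0,50],[-2.4,2.4,0,0,0,0,50]]]'
python3 -m pendant '[[[0,0,0,0,0,0,50]]]'
python3 - <<'E'
from h import *
np.set_printoptions(precision=4,suppress=True)
go([-.0475,-.41],.006,84.9)
a=bot.camera("top");b=bot.camera("scene")
for n,p in(("gold",(-.0475,-.126)),("red",(-.0475,-.306))):
    w=L2W(p)
    for c,i in(("top",a),("scene",b)):
        m=cmask(i,proj(c,[[*w,.04]])[0],0,0);f=fit({c:m},BOX,[*w,-5]);print(n,c,W2L(f[0]),f[0][2],f[1])
cv2.imwrite("pics/v8.png",np.hstack([cv2.resize(a[120:300,230:530],(480,288)),cv2.resize(b[200:380,140:340],(320,288),interpolation=cv2.INTER_CUBIC)])[:,:,::-1])
E
```

```text
time: 13.4
ee_pos: [0.5826, -0.3437, 0.1063]
tcp_rot: [179.9, -0.0, 84.4]
wrist_force: [1.0, 0.4, -0.1]
opening: 0.043
time: 13.48
ee_pos: [0.5849, -0.3476, 0.1031]
tcp_rot: [180.0, -0.0, 84.3]
wrist_force: [0.8, -0.5, -0.0]
opening: 0.0428
t 13.48 local now [ -47.  -418.9] d [ 0.89 -0.06  9.71] rv [ 0.0004 -0.0006 -0.0109]
gold top [-0.048  -0.1261] -4.931538321933496 0.0504698639014906
gold scene [-0.0702 -0.1256] -8.008077563736437 0.24974673570463754
red top [-0.0475 -0.3069] -5.7122677147633745 0.07706904995102841
red scene [-0.0734 -0.3071] -5.215213958832164 0.24562690134724033
```

View pics/v8.png

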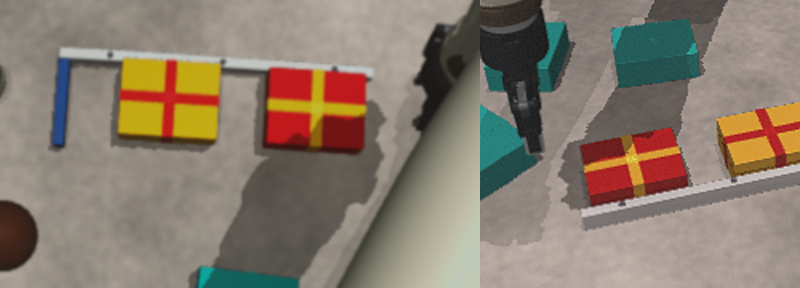

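Both boxes now stand flush on the rail: top-view fits give local x ≈ -48 mm and angle ≈ -5°. The tool is beyond red's right end. I descend and push along the rail.

```bash
python3 -m pendant '[[[1.4,0,2,0,0,-0.011,50],[0,0,3,0,0,0,50],[0,0,3,0,0,0,50],[0,0,1.6,0,0,0,50],[0,0,0,0,0,0,50]]]'
python3 -c "
from h import *
go([-.0475,-.251],.007,84.9)"
```

```text
time: 14.0
ee_pos: [0.5844, -0.3272, 0.0099]
tcp_rot: [179.6, 0.0, 85.1]
wrist_force: [-0.3, -0.3, -0.1]
opening: 0.0426
t 14.0 local now [ -49.4 -398.7] d [14.77  0.23  0.28] rv [0.0063 0.0003 0.0027]
```

```bash
python3 -m pendant '[[[0.7,0.2,0.2,0.006,0,0.003,50],[0.8,0,0,0,0,0,50],[0.8,0,0,0,0,0,50],[0.8,0,0,0,0,0,50],[0.8,0,0,0,0,0,50]]]'
python3 -c "
from h import *
go([-.0475,-.251],.007,84.9)"
```

```text
time: 14.42
ee_pos: [0.5907, -0.2851, 0.0138]
tcp_rot: [179.7, 0.2, 84.8]
wrist_force: [-0.2, -1.6, -0.1]
opening: 0.0427
t 14.42 local now [ -46.8 -356.2] d [10.52 -0.08  0.65] rv [ 0.0046  0.0028 -0.0009]
```

```bash
python3 -m pendant '[[[0.8,-0.1,0.6,0.005,0.003,0,50],[0.8,0,0.1,0,0,0,50],[0.8,0,0.1,0,0,0,50],[0.8,0,0.1,0,0,0,50],[0.8,0,0.1,0,0,0,50]]]'
python3 -c "
from h import *
go([-.0475,-.251],.007,84.9)"
```

```text
time: 14.83
ee_pos: [0.5955, -0.2419, 0.0067]
tcp_rot: [179.7, 0.2, 84.9]
wrist_force: [-1.0, -7.5, 4.8]
opening: 0.0425
t 14.83 local now [ -45.9 -312.7] d [ 6.17 -0.16 -0.05] rv [ 0.0047  0.0036 -0.0005]
```

```bash
python3 -m pendant '[[[0.8,-0.2,-0.1,0.005,0.003,0,50],[0.8,0,0.05,0,0,0,50],[0.8,0,0.05,0,0,0,50],[0.8,0,0.05,0,0,0,50]]]'
python3 - <<'E'
from h import *
go([-.0475,-.251],.007,84.9)
a=bot.camera("top")
for n,p in(("gold",(-.0475,-.1)),):
    w=L2W(p);i=a;c="top"
    f=fit({c:cmask(i,proj(c,[[*w,.04]])[0],0,0)},BOX,[*w,-5]);print(n,c,W2L(f[0]),f[0][2],f[1])
E
```

```text
time: 15.17
ee_pos: [0.5968, -0.2081, 0.0067]
tcp_rot: [180.0, 0.2, 84.8]
wrist_force: [-1.0, -5.7, 3.4]
opening: 0.043
t 15.17 local now [ -47.6 -279. ] d [ 2.8   0.   -0.04] rv [ 0.0008  0.0036 -0.0019]
gold top [-0.04932869 -0.0978962 ] -4.017486890108609 0.46853569544575346
```

```bash
python3 -m pendant '[[[0.7,0,0,0,0.003,0,50],[0.7,0,0.05,0,0,0,50],[0.6,0,0.05,0,0,0,50]]]'
python3 -c "
from h import *
go([-.0475,-.251],.007,84.9)"
python3 -m pendant '[[[0.4,0,0,0,0,0,50],[0.3,0,0,0,0,0,50]]]'
python3 -c "
from h import *
go([-.0475,-.251],.007,84.9)"
```

```text
time: 15.47
ee_pos: [0.5991, -0.1861, 0.006]
tcp_rot: [179.9, 0.1, 84.8]
wrist_force: [0.0, -5.9, 3.7]
opening: 0.0428
t 15.47 local now [ -47.3 -256.8] d [ 0.58 -0.02 -0.1 ] rv [ 0.0015  0.0009 -0.0015]
time: 15.63
ee_pos: [0.6, -0.1809, 0.0062]
tcp_rot: [179.9, 0.4, 84.7]
wrist_force: [-1.8, -36.6, 0.6]
opening: 0.0427
t 15.63 local now [ -46.8 -251.6] d [ 0.06 -0.07 -0.08] rv [ 0.0026  0.0077 -0.0027]
```

Stop contact: 37 N at TCP -251.6 mm, against -251 expected. Back off, lift and look.

```bash
python3 -m pendant '[[[-0.7,0,0,0,0,0,50],[-2,0,0,0,0,0,50],[-1.5,0,-3,0,0,0,50],[0,0,-4,0,0,0,50],[0,-4,-3,0,0,0,50]]]'
python3 -m pendant '[[[0,-4,0,0,0,0,50],[0,-4,0,0,0,0,50],[0,-4,0,0,0,0,50],[0,0,0,0,0,0,50]]]'
python3 - <<'E'
from h import *
np.set_printoptions(precision=4,suppress=True)
go([-.19,-.18],.006,174.9)
a=save("top","t9");b=save("scene","s9")
ROW=[[(-.095,0,-.24,0),.045]]
w=L2W([0,0]);m=cmask(a,proj("top",[[*L2W([-.0475,-.06]),.04]])[0],0,0);f=fit({"top":m},ROW,[*w,-5.1]);print("row",W2L(f[0])*1000,f[0][2],f[1])
# gold/red separately: top quads by hue
h=cv2.cvtColor(a,cv2.COLOR_RGB2HSV)
print(m.sum(), cv2.minAreaRect(np.argwhere(m)[:,::-1].astype(np.float32)))
G=bot.masks_of("top","guide")[0]["pixels"];print("guide",fit({"top":G},GUIDE,[.669,.0655,-5])[0])
cv2.imwrite("pics/v9.png",np.vstack([cv2.resize(a[140:230,250:450],(667,300),interpolation=cv2.INTER_CUBIC),cv2.resize(b[235:340,200:410],(667,300),interpolation=cv2.INTER_CUBIC)])[:,:,::-1])
E
```

```text
time: 16.05
ee_pos: [0.562, -0.2166, 0.0945]
tcp_rot: [-179.4, 0.0, 84.9]
wrist_force: [0.7, -0.4, 1.7]
opening: 0.0424
time: 16.38
ee_pos: [0.4371, -0.203, 0.0992]
tcp_rot: [-179.6, -0.2, 85.0]
wrist_force: [1.2, 0.1, -0.3]
opening: 0.0429
t 16.38 local now [-207.2 -288.1] d [10.77  1.81  9.34] rv [-0.0034 -0.0087 -1.5688]
row [-0.3654  0.7011] -5.032649514002331 0.04663101821730644
6148 ((331.6955261230469, 182.62728881835938), (123.71981811523438, 51.37751007080078), 3.3177809715270996)
guide [ 0.6691  0.0666 -5.0919]
```

View pics/v9.png

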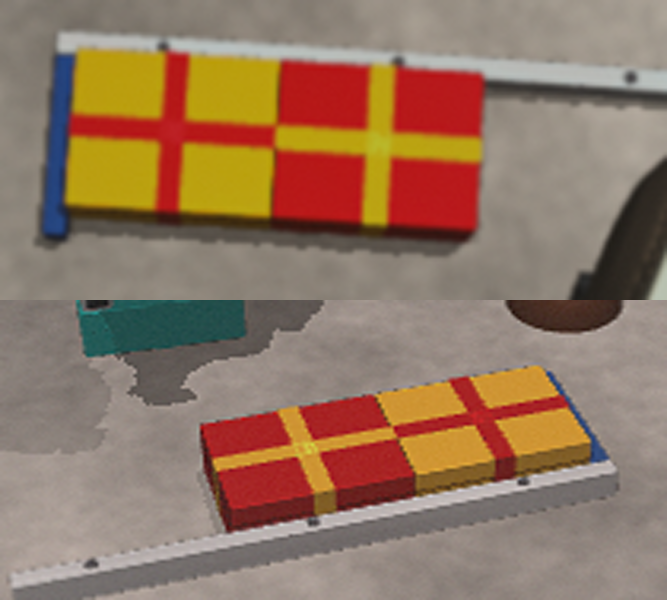

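The row is tight: gold against the blue stop, red against gold, both along the rail. The fit of the whole row is within 0.7 mm of the corner and 0.1° of the rail. I lift clear, check the bystanders and hand in.

```bash
python3 -m pendant '[[[0,0,-3,0,0,0,50],[0,0,-3,0,0,0,50],[0,0,-2,0,0,0,50],[0,0,0,0,0,0,50],[0,0,0,0,0,0,50]]]'
python3 - <<'E'
from h import *
np.set_printoptions(precision=3,suppress=True)
bot.camera("scene")
for t in("egg_mid","jar_mid","half_egg_mid"): print(t,bot.mark_of("scene",t)[0]["uv"])
print(bot.get_obs()["wrist_force"]);print(bot.job_done())
E
```

```text
time: 16.95
ee_pos: [0.4486, -0.2038, 0.1809]
tcp_rot: [-179.7, -0.3, 85.2]
wrist_force: [0.0, -0.5, -0.7]
opening: 0.0426
egg_mid [453.0, 240.4]
jar_mid [427.7, 267.0]
half_egg_mid [376.5, 227.0]
[ 0.467 -0.267 -0.375]
the job is handed in; nothing more can be done
None
```

The red and gold boxes stand in one row in the packing guide, with gold against the blue stop and red end to end against it. I handed the job in at about 17 s.

**How it was done:** I pushed each box square against the rail with the open fingers. Then I pushed both along the rail from red's right end until they met the stop. In the first push on gold, the tool rose to about box-top height. I backed off, lowered it again and finished the push.

**Last checks:**
- **Row position:** in the top view, a fit of the whole row lies within 0.7 mm of the guide corner and 0.1° of the rail. Both camera views show no visible gaps.
- **Forces:** the highest wrist reading I saw was about 37 N, when the row met the stop.
- **Egg, jar and half-egg:** their detected positions in the scene view moved by only 2 to 6 pixels, which I take as network scatter. The arm never came near them at low height.
- **Robot:** it finished raised and clear, with the wrist force near zero.

**Checks that disagreed or were not made:**
- **Scene-camera fits:** once the boxes were at the rail, these fits put them about 20 mm short of it. The rail hides the boxes' lower edges from that camera, so I set those fits aside in favour of the top view and the contact forces.
- **Final press:** I did not press the boxes against the rail again after the last push, so flushness there rests on the pictures, to about 1 mm.

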